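Push the stuck piston out of the pump block

TASK

The piston is stuck deep inside the pump block. Take the push-out tool, put its rod through the small access hole in the block's rear cover and push the piston out of the bore along the cradle until you feel it come up firmly, but not hard, against the stop; then draw the rod right back out of the block and stand the tool on its foot on the worktop. Do not disturb the ferrule, the clamp or the can standing round about.

Things in the scene. Friction and masses are not known exactly. Their poses are not given: they have to be found in the camera images.
- pump_block: fixed: square aluminium pump block (90 wide, y = +50 to -45, top 105 mm high, brass cap on it to 111) and grey V cradle on a dark base plate (110 wide, y = +55 to -180, 15 mm thick). Origin on the worktop under the block, z up. The level bore (63 mm diameter, axis 60 mm high) runs along its y from +40 to its open mouth at -45; a cover, y = +40 to +50, closes the rear but for the access hole
- access_hole (a point): centre of the access hole (28 mm diameter, 10 mm deep) at the outer face of the rear cover, 60 mm above the worktop; axes as the pump block's, the hole runs along y
- bore_mouth (a point): centre of the bore's open mouth, axes as the pump block's. The piston leaves here toward -y into the cradle, about 1 mm lower. A sprung shoe in the bore binds on it: some 8 to 20 N, unknown beforehand, to move it until its rear end is about 20 mm inside the mouth; from there it slides easily (under 5 N)
- cradle (a point): middle of the V cradle (block y = -50 to -149), at the height of the lying piston's axis. At its far end stands the stop, a rigid dark plate 70 mm wide, top 97 mm high, with a rubber pad facing +y. It was clamped at another place each time: the pad lies 126 to 150 mm from the block's origin along -y, and only touch tells exactly where; the force rises steeply there
- piston: loose solid steel piston with two black rings, 60 mm diameter, 70 mm long, about 0.35 kg, hidden in the bore at the start with 5 to 13 mm of bore before its front. Origin at its centre; its axis is its own y, front end toward -y
- piston_front (a point): centre of the piston's front end face, 35 mm from its centre toward -y
- push_tool: loose push-out tool, 0.35 kg, standing on the worktop: dark foot 70 x 70 x 12 mm, upright black grip on it (40 mm along x, 30 mm along y, top 127 mm high) and a level steel rod, 16 mm diameter, that sticks out toward -y to 190 mm from the origin, axis 55 mm high. Origin under the centre of the foot, z up. The grip is free for fingers from 64 mm up to its top
- rod_tip (a point): centre of the end of the tool's rod, 190 mm from the tool's origin toward its -y and 55 mm above the underside; axes as the tool's
- ferrule: bystander: steel ferrule, 51 mm diameter, 45 mm high, origin under its centre
- clamp: bystander: steel pipe clamp lying flat, 64 x 81 x 16 mm, origin under its centre
- can: bystander: drinks can, 66 mm diameter, 115 mm high, origin under its centre

How it is judged:
By the outcome, as a careful person would: the job done as asked, in the order asked, and still so for the second after the job is handed in, with the robot touching nothing.
It also fails if it takes over 67 s, if anything falls off the work surface, if the arm or the gripper's body presses on something with over 40 N, if the wrist force passes 120 N, or if a joint passes its speed limit or range.

ROBOT

A 7-joint arm with a two-finger parallel gripper is mounted at the origin on a cart in front of the work surface, level with it; the furniture and walls round the work are solid. World frame = base frame: x ahead of the robot, y to its left, z up, the work surface at z = 0. Lengths are in m, angles in rad, forces in N, time in s.
With the tool pointing down it reaches from about 0.4 to 0.85 m from the base axis. Payload 4.5 kg.
Tool frame: the origin (TCP) lies at the very end of the fingers, on their centre line; the grasp point (between the pads) lies 19 mm behind it; z points along the fingers, y is the line along which they close (so a half turn about z gives the same grasp; the last joint's range is limited). The gripper opens to 88 mm and grips with 3 to 60 N. Pads are 18 mm wide; open, the fingers measure 123 mm over their backs; the gripper's body (75 mm by 187 mm) begins 45 mm behind the grasp point.
Start: joints at [1.169, 0.689, -0.195, 1.565, 0.157, 0.902, -0.215], TCP at [0.264, -0.567, 0.239] pointing down, gripper open.
Joint ranges: [-3.01, 3.01], [-0.46, 2.08], [-1.47, 1.51], [0.13, 2.56], [-1, 4.14], [0.04, 2.09], [-2.66, 2.66]. Speed limits (rad/s): [2.57, 2.57, 3.14, 3.14, 3.14, 3.14, 3.14].

INTERFACE

Orientations are given as a unit quaternion [x, y, z, w].
In Python, from plant import r gives the robot as it stands. The module is installed in compiled form; this text tells all that it offers.
- The arm moves only by the tool step_arm, never from a script. Its argument "increments" is a list of rows, each a list of 2 entries, a list of its own where there are three numbers: the shift along the world's x, y, z in cm, then the turn, a rotation vector about the world's x, y, z in degrees. A call has exactly 10 rows; each row shifts and turns the commanded pose from where the row before left it; what a row does not reach is not made up. A row lasts 1/10 s, in which the tool goes at most 50 mm and 8.59 degrees, less where a joint would pass 70% of its speed; a pose out of reach is approached as far as the arm can. A call is refused whole if a number of a shift passes 5 or a number of a turn 8.59, either way. A call with a gripper value outside its range is refused whole. "fingers" is the opening, from 0 (shut) to 1 (fully open), set as the call begins (left out, the last holds). The fingers move at their own pace and stop on an object; "grip_force" is the grip in N (left out, the last holds). Time passes only in rows, so rows that do not move let the fingers close, or fill a call up. It gives the time, the measured TCP pose, the force, the opening and the grip force at its end, in the units of the state.
- r.get_state(): the state, without advancing time (a new reading comes with each control period).
- r.snapshot(name): name is "scene" or "top" or "wrist"; returns (picture, depth): 420x560x3 uint8, red, green, blue; 420x560 float32, m along the optical axis (not along the pixel's ray), 0 where there is no reading.
- r.calibration(name): a dict with "fov_y" (degrees; the focal length in pixels is half the picture's height over the tangent of half this angle, whatever the lens; pixels are square), "cx", "cy" (the principal point, pixels), "R" (3x3) and "t" (3): a world point X has camera coordinates R X + t. Camera axes: x right, y down, z forward; pixel columns grow to the right and rows downward; lengths in m; the calibration is good to about 2 mm. A picture is of the moment at which its call begins: read the wrist's pose just before it. calibration takes no time and is no camera call; for the wrist camera it gives the pose at the moment of the call.
- r.finish_job(): hands the job in; it is judged then, once.
The state is a dict: "clock": time; "q": joint angles; "qd": joint speeds; "joint_torque": joint torques, N m; "tool_pos": TCP position; "eef_rot": TCP orientation; "contact_force": force on the tool from outside, world axes, zero at the start; "moment": the same for the moment, N m; "opening": opening from 0.0 (shut) to 1.0 (fully open); "finger_force": force on a finger pad.
Only numpy, scipy, OpenCV 4.12 (cv2) and the standard library are available. Lean on these libraries where they do the work, as an engineer would, in place of code of your own. Each camera call takes 0.05 s, during which the arm holds its last target. There are 200 camera calls.

## Working session

There is one attempt and no reset: what is moved stays moved. The work goes in short steps, Python scripts to look and compute and a tool call to move; the robot and the scene stay as the last step left them, time stands still between calls to the robot, and variables do not carry over. Pictures are saved under pics/ and viewed, at most 10 in all, crops included, and the job is handed in when it is done.

Besides the shell and the picture viewer there is one more tool, called by a JSON object that holds its "name" and its "arguments". step_arm: Moves the arm, as the interface text tells. Its arguments: {"type":"object","properties":{"increments":{"type":"array","items":{"type":"array"}},"fingers":{"type":"number"},"grip_force":{"type":"number"}},"required":["increments"]}

```bash
mkdir -p pics; cat > h.py <<'E'
from plant import r
import numpy as np, cv2
np.set_printoptions(precision=4,suppress=True)
def snap(n,f):
    c=r.calibration(n); p,d=r.snapshot(n); cv2.imwrite('pics/'+f+'.png',p[:,:,::-1]); np.savez('pics/'+f+'.npz',p=p,d=d,**c); return p,d,c
def load(f): z=np.load('pics/'+f+'.npz'); return z['p'],z['d'],z
def cloud(d,c):
    f=210/np.tan(np.radians(c['fov_y'])/2); v,u=np.mgrid[:d.shape[0],:d.shape[1]]
    P=np.stack([(u-c['cx'])/f*d,(v-c['cy'])/f*d,d],-1)
    return (P-c['t'])@c['R']
E
python3 - <<'E'
from h import *
s=r.get_state();print(s)
for n in('scene','top'):
    p,d,c=snap(n,n+'0');print(n,c)
a=cv2.imread('pics/scene0.png');b=cv2.imread('pics/top0.png')
E
```

```text
{'clock': 0.0, 'q': array([ 1.1688,  0.69  , -0.1945,  1.5663,  0.1573,  0.9025, -0.2151]), 'qd': array([ 0.0012,  0.001 ,  0.0011,  0.0008, -0.0002,  0.0012,  0.0008]), 'joint_torque': array([ -0.0005, -52.757 ,  -1.267 , -15.3434,  -0.0526,   0.0065,
         0.0002]), 'tool_pos': array([ 0.2635, -0.566 ,  0.2379]), 'eef_rot': array([ 0.9763,  0.2162, -0.0003, -0.0009]), 'contact_force': array([ 1.0177, -0.2227, -0.1819]), 'moment': array([-0.0147,  0.0194,  0.0267]), 'finger_force': 0.0, 'opening': 1.0007492435035232}
scene {'fov_y': 56.398241164104746, 'cx': 280.73447697042377, 'cy': 209.0362938460885, 'R': array([[-0.7677, -0.6405, -0.0184],
       [-0.4619,  0.5731, -0.6769],
       [ 0.444 , -0.5112, -0.7359]]), 't': array([0.3835, 0.3236, 0.8483])}
top {'fov_y': 48.823061006401716, 'cx': 277.6946236312621, 'cy': 207.74368140185788, 'R': array([[ 0.0255, -0.9995,  0.0189],
       [-0.9905, -0.0278, -0.135 ],
       [ 0.1354, -0.0153, -0.9907]]), 't': array([-0.0604,  0.5149,  1.2593])}
```

View pics/top0.png

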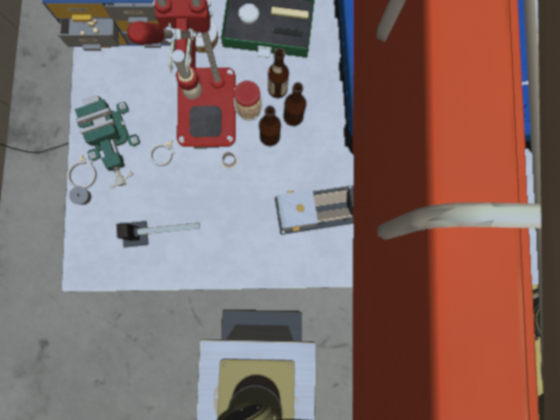

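View pics/scene0.png

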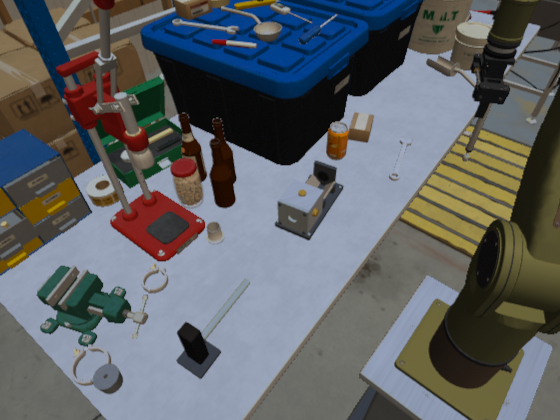

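The top view shows the tool (grip 130,232; rod tip 198,226), the block (298,210) with the cradle running right, the ferrule (229,159) and a clamp (162,154). In the scene view the tool is at (195,345), the block at (297,208), the can at (338,140) and the access hole faces the tool.

```bash
python3 - <<'E'
from h import *
for n in('scene0','top0'):
    p,d,c=load(n);X=cloud(d,c)
    np.save('pics/X'+n,X)
    # table region occupancy
    def seg(name,x0,x1,y0,y1,z0,z1):
        m=(d>0)&(X[...,0]>x0)&(X[...,0]<x1)&(X[...,1]>y0)&(X[...,1]<y1)&(X[...,2]>z0)&(X[...,2]<z1)
        q=X[m]
        if len(q)<5: print(n,name,len(q));return
        r_=cv2.minAreaRect(q[:,:2].astype(np.float32)*1000)
        print(n,name,len(q),'med',np.median(q,0),'rect',np.round(r_[0],1),np.round(r_[1],1),round(r_[2],1),'z',np.percentile(q[:,2],[5,95]))
    for px in ([(130,232),(198,226),(298,210),(229,159),(162,154),(450,150)] if n=='top0' else [(195,345),(246,283),(297,208),(338,140),(214,232),(325,172)]):
        print(n,px,X[px[1],px[0]])
    seg('grip',.3,.6,.3,.65,.1,.14)
    seg('rod',.3,.6,.1,.5,.04,.075)
    seg('foot',.3,.6,.3,.65,.005,.02)
    seg('blocktop',.3,.65,-.25,.05,.095,.108)
    seg('base',.3,.65,-.35,.05,.008,.022)
E
```

```text
scene0 (195, 345) [0.4172 0.3605 0.1012]
scene0 (246, 283) [0.4573 0.176  0.0589]
scene0 (297, 208) [ 0.4862 -0.0527  0.1057]
scene0 (338, 140) [ 0.5765 -0.3762  0.0871]
scene0 (214, 232) [0.6416 0.1075 0.0405]
scene0 (325, 172) [ 0.5305 -0.2432  0.0716]
scene0 grip 396 med [0.431  0.358  0.1244] rect [436.6 356.3] [40.4 29.7] 7.5 z [0.1043 0.1269]
scene0 rod 943 med [0.4505 0.3203 0.06  ] rect [487.1 343.6] [333.1 144.8] 59.1 z [0.0432 0.0713]
scene0 foot 818 med [0.4315 0.3777 0.0109] rect [498.7 440.8] [303.2  88.5] 45.2 z [0.0071 0.0159]
scene0 blocktop 949 med [ 0.505  -0.0893  0.103 ] rect [ 517.2 -146.2] [ 91.5 208.9] 10.3 z [0.097  0.1054]
scene0 base 556 med [ 0.4814 -0.1428  0.0131] rect [ 518.4 -158.6] [110.1 239.5] 10.9 z [0.0097 0.0193]
top0 (130, 232) [0.4323 0.3396 0.1017]
top0 (198, 226) [0.457  0.1697 0.0578]
top0 (298, 210) [ 0.5016 -0.0991  0.1106]
top0 (229, 159) [0.6599 0.098  0.0023]
top0 (162, 154) [0.6692 0.2929 0.0011]
top0 (450, 150) [ 0.3698 -0.068   1.2145]
top0 grip 224 med [0.4349 0.3516 0.125 ] rect [435.8 355. ] [39.8 32. ] 8.7 z [0.107  0.1297]
top0 rod 600 med [0.4519 0.3056 0.061 ] rect [487.3 343. ] [337. 141.] 59.4 z [0.0425 0.0712]
top0 foot 550 med [0.4543 0.3678 0.0105] rect [449.9 429. ] [299.8 255.2] 0.2 z [0.0052 0.0167]
top0 blocktop 1161 med [ 0.5079 -0.0948  0.1039] rect [ 517.2 -148. ] [ 90.5 207.1] 10.3 z [0.0991 0.107 ]
top0 base 725 med [ 0.5018 -0.1877  0.0141] rect [ 482.6 -106.4] [290.9 307.5] 1.0 z [0.0096 0.0191]
```

```bash
python3 - <<'E'
from h import *
def rect(q): return cv2.minAreaRect((q[:,:2]*1000).astype(np.float32))
for n in('scene0','top0'):
    p,d,c=load(n);X=np.load('pics/X'+n+'.npy')
    def box(x0,x1,y0,y1,z0,z1): 
        return X[(d>0)&(X[...,0]>x0)&(X[...,0]<x1)&(X[...,1]>y0)&(X[...,1]<y1)&(X[...,2]>z0)&(X[...,2]<z1)]
    q=box(.42,.48,.15,.31,.052,.07); m=q[:,:2].mean(0); v=np.linalg.svd(q[:,:2]-m,full_matrices=False)[2][0]; v*=-np.sign(v[1])
    t=(q[:,:2]-m)@v; print(n,'rod yaw',np.degrees(np.arctan2(v[0],-v[1])),'tip',m+v*np.percentile(t,99),'zmax',np.percentile(q[:,2],95), 'x at y=.355', m+v*((.355-m[1])/v[1]))
    q=box(.37,.5,.29,.42,.006,.018);print('foot',rect(q))
    q=box(.4,.6,-.2,.0,.1,.108);print('block top',len(q),rect(q))
    q=box(.4,.62,-.29,.0,.01,.02);print('base',len(q),rect(q))
    q=box(.4,.56,-.25,.0,.108,.115);print('cap',len(q),q.mean(0) if len(q) else 0)
    q=box(.3,.63,-.35,-.2,.085,.1);print('stop',len(q),rect(q) if len(q) else 0)
    for nm,b in dict(ferr=(.6,.7,.06,.14,.03,.05),can=(.5,.65,-.45,-.3,.08,.12)).items():
        q=box(*b);print(nm,len(q),rect(q)[:2] if len(q) else 0)
E
```

```text
scene0 rod yaw 7.47307005786299 tip [0.4593 0.1705] zmax 0.06275722627981763 x at y=.355 [0.4351 0.355 ]
foot ((436.7003173828125, 356.21453857421875), (70.24813079833984, 69.78736114501953), 7.227027416229248)
block top 858 ((507.8553466796875, -94.07138061523438), (91.2105941772461, 99.78619384765625), 10.777634620666504)
base 495 ((517.0935668945312, -158.34068298339844), (107.1661376953125, 235.88909912109375), 9.509061813354492)
cap 35 [ 0.5097 -0.1026  0.1096]
stop 112 ((535.5380859375, -244.36288452148438), (68.72896575927734, 14.654818534851074), 9.125551223754883)
ferr 98 ((655.2636108398438, 99.03170776367188), (37.281227111816406, 39.25912857055664))
can 344 ((593.6707153320312, -398.5392150878906), (65.3768539428711, 62.60956573486328))
top0 rod yaw 7.48865673654641 tip [0.46   0.1671] zmax 0.06497620779083389 x at y=.355 [0.4353 0.355 ]
foot ((423.1513977050781, 353.5855407714844), (101.50714874267578, 116.72508239746094), 1.514223337173462)
block top 1065 ((507.65863037109375, -94.6348876953125), (90.39544677734375, 98.524169921875), 10.200726509094238)
base 650 ((518.500732421875, -155.8963623046875), (110.10369110107422, 226.2825164794922), 10.345707893371582)
cap 90 [ 0.5055 -0.1002  0.1098]
stop 56 ((538.3099365234375, -242.59385681152344), (59.854068756103516, 8.143048286437988), 4.971031188964844)
ferr 55 ((654.5596923828125, 97.47918701171875), (36.12897872924805, 34.59357833862305))
can 0 0
```

{"name": "step_arm", "arguments": {"increments": [[[3,4,1],[0,0,-6]],[[3,5,1],[0,0,-6]],[[3,5,1],[0,0,-6]],[[3,5,0],[0,0,0]],[[2,5,0],[0,0,0]],[[2,5,0],[0,0,0]],[[1,5,0],[0,0,0]],[[0,5,0],[0,0,0]],[[0,5,0],[0,0,0]],[[0,5,0],[0,0,0]]], "fingers": 1}}

```text
clock: 1.1
tool_pos: [0.4162, -0.1061, 0.2653]
eef_rot: [0.998, 0.061, -0.0, -0.0]
contact_force: [1.5, 0.7, 0.4]
opening: 0.999
finger_force: 0.0
```

{"name": "step_arm", "arguments": {"increments": [[[0,5,0],[0,0,0.4]],[[0,5,0],[0,0,0]],[[0,5,0],[0,0,0]],[[0,5,0],[0,0,0]],[[0,5,0],[0,0,0]],[[0,5,0],[0,0,0]],[[0,5,0],[0,0,0]],[[0,5,0],[0,0,0]],[[0,1.5,0],[0,0,0]],[[0,0,0],[0,0,0]]]}}

```text
clock: 2.1
tool_pos: [0.4157, 0.3096, 0.265]
eef_rot: [0.998, 0.067, -0.0, -0.0]
contact_force: [-0.0, -0.2, 0.1]
opening: 0.995
finger_force: 0.0
```

{"name": "step_arm", "arguments": {"increments": [[[1,2.3,-1.5],[0,0,0]],[[1,2.3,-1.5],[0,0,0]],[[0,0,-1.5],[0,0,0]],[[0,0,-1.5],[0,0,0]],[[0,0,-1.5],[0,0,0]],[[0,0,-1.5],[0,0,0]],[[0,0,0],[0,0,0]],[[0,0,0],[0,0,0]],[[0,0,0],[0,0,0]],[[0,0,0],[0,0,0]]]}}

```text
clock: 3.1
tool_pos: [0.4372, 0.3527, 0.1763]
eef_rot: [0.998, 0.064, 0.001, -0.0]
contact_force: [-0.0, 0.1, -0.2]
opening: 0.999
finger_force: 0.0
```

```bash
python3 - <<'E'
from h import *
s=r.get_state();print(s['tool_pos'],s['eef_rot'])
p,d,c=snap('wrist','w1');X=cloud(d,c)
for nm,b in dict(grip=(.38,.5,.28,.43,.118,.135),rod=(.42,.48,.1,.31,.05,.07),blk=(.4,.6,-.2,.0,.1,.108)).items():
    q=X[(d>0)&(X[...,0]>b[0])&(X[...,0]<b[1])&(X[...,1]>b[2])&(X[...,1]<b[3])&(X[...,2]>b[4])&(X[...,2]<b[5])]
    print(nm,len(q),cv2.minAreaRect((q[:,:2]*1000).astype(np.float32)) if len(q) else 0)
E
```

```text
[0.4372 0.3527 0.1763] [ 0.998   0.064   0.0006 -0.0003]
grip 2714 ((439.273681640625, 355.9171142578125), (39.24880599975586, 29.787567138671875), 7.86374568939209)
rod 3160 ((454.2738342285156, 239.131103515625), (15.506404876708984, 144.70277404785156), 7.500931739807129)
blk 0 0
```

View pics/w1.png

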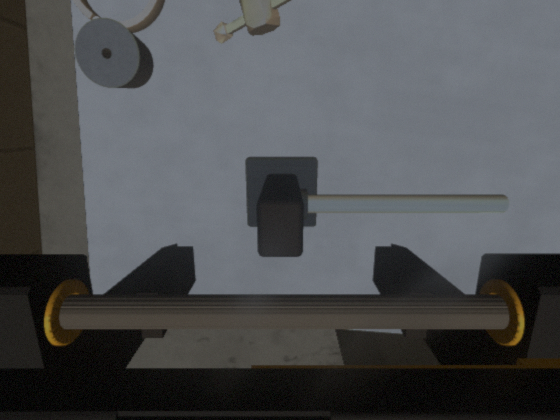

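The wrist view shows the grip (about 280,230) between the open fingers (190 and 375), and the rod running right to (507,203). The fingers line up with the grip, so I descend.

{"name": "step_arm", "arguments": {"increments": [[[0,0.3,-1.5],[0,0,0]],[[0,0,-1.5],[0,0,0]],[[0,0,-1.5],[0,0,0]],[[0,0,-1.5],[0,0,0]],[[0,0,-1.5],[0,0,0]],[[0,0,-1.5],[0,0,0]],[[0,0,-1.4],[0,0,0]],[[0,0,0],[0,0,0]],[[0,0,0],[0,0,0]],[[0,0,0],[0,0,0]]]}}

```text
clock: 4.15
tool_pos: [0.4371, 0.3563, 0.0722]
eef_rot: [0.998, 0.064, 0.001, -0.0]
contact_force: [-0.3, 0.4, -0.3]
opening: 0.996
finger_force: 0.0
```

{"name": "step_arm", "arguments": {"increments": [[[0,0,0],[0,0,0]],[[0,0,0],[0,0,0]],[[0,0,0],[0,0,0]],[[0,0,0],[0,0,0]],[[0,0,0],[0,0,0]],[[0,0,0],[0,0,0]],[[0,0,0],[0,0,0]],[[0,0,0],[0,0,0]],[[0,0,0],[0,0,0]],[[0,0,0],[0,0,0]]], "fingers": 0, "grip_force": 60}}

```text
clock: 5.15
tool_pos: [0.4366, 0.3556, 0.0714]
eef_rot: [0.998, 0.064, -0.0, 0.0]
contact_force: [-0.9, -1.9, -0.3]
opening: 0.334
finger_force: 60.0
```

{"name": "step_arm", "arguments": {"increments": [[[0,0,0.5],[0,0,0]],[[0,0,0.5],[0,0,0]],[[0.2,-2,0],[0,0,1]],[[0.4,-3,0],[0,0,1]],[[0.4,-3.2,0],[0,0,1]],[[0.4,-3,0],[0,0,0]],[[0.4,-3,0],[0,0,0]],[[0.2,-2,0],[0,0,0]],[[0.2,-2,0],[0,0,0]],[[0,0,0],[0,0,0]]]}}

```text
clock: 6.15
tool_pos: [0.4589, 0.1699, 0.0817]
eef_rot: [0.996, 0.088, -0.0, 0.002]
contact_force: [0.4, 0.2, -3.6]
opening: 0.337
finger_force: 60.0
```

```bash
cat > chk.py <<'E'
from h import *
import sys
s=r.get_state();print(s['tool_pos'],s['eef_rot'],s['contact_force'],s['moment'])
for n in('scene','top'):
    p,d,c=snap(n,n+sys.argv[1]);X=cloud(d,c)
    th=np.radians(10.4);O=np.array([.5078,-.097]);ey=np.array([-np.sin(th),np.cos(th)]);ex=np.array([ey[1],-ey[0]])
    B=np.dstack([(X[...,:2]-O)@ex,(X[...,:2]-O)@ey,X[...,2]])*1000
    m=(d>0)&(abs(B[...,0])<25)&(B[...,1]>60)&(B[...,1]<235)&(B[...,2]>45)&(B[...,2]<80)
    q=B[m]
    if len(q)>20:
        f=np.polyfit(q[:,1],q[:,0],1);t=[[round(float(a),1),round(float(np.percentile(g[:,2],90)),1),len(g)] for a in range(70,240,30) for g in [q[(q[:,1]>=a)&(q[:,1]<a+30)]] if len(g)>5]
        print(n,'rod block-x slope deg',np.degrees(np.arctan(f[0])),'x at 60,200',np.polyval(f,[60,200]),'tip y',np.percentile(q[:,1],1),'ztop',t)
    g=B[(d>0)&(abs(B[...,0])<40)&(B[...,1]<56)&(B[...,1]>44)&(B[...,2]>20)&(B[...,2]<100)]
    print('cover',len(g),g.min(0),g.max(0))
E
python3 chk.py 2
python3 - <<'E'
import cv2
a=cv2.imread('pics/scene2.png')[130:330,170:380];cv2.imwrite('pics/s2c.png',cv2.resize(a,None,fx=3,fy=3,interpolation=2)[:600,:630])
E
```

```text
[0.4589 0.1699 0.0817] [ 0.9961  0.0877 -0.0005  0.0016] [ 0.4136  0.1581 -3.5875] [-0.0296  0.0447 -0.0101]
scene rod block-x slope deg -0.426310474677173 x at 60,200 [-2.4552 -3.4969] tip y 84.5359185803582 ztop [[70.0, 73.6, 32], [100.0, 72.6, 59], [130.0, 72.8, 48], [160.0, 72.6, 49], [190.0, 72.3, 52], [220.0, 72.9, 29]]
cover 492 [-39.7038  44.1743  20.2196] [39.856  54.8292 99.967 ]
top rod block-x slope deg 0.8820082700995613 x at 60,200 [-1.865   0.2904] tip y 85.49377440440617 ztop [[70.0, 75.7, 35], [100.0, 74.2, 64], [130.0, 74.2, 66], [160.0, 74.7, 60], [220.0, 75.7, 18]]
cover 48 [-39.7039  44.7254  20.3222] [38.8066 52.3436 99.7036]
```

View pics/s2c.png

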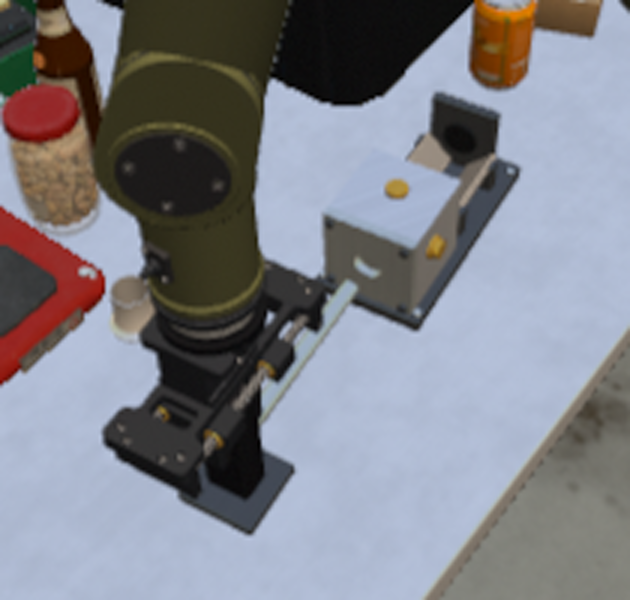

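The crop shows the tool held with the foot clear of the table. The rod tip at (350,288) points at the access hole (368,265) in the rear cover. I'll check the hole centre from the unobstructed first view.

```bash
python3 - <<'E'
from h import *
p,d,c=load('scene0');X=cloud(d,c)
th=np.radians(10.4);O=np.array([.5078,-.097]);ey=np.array([-np.sin(th),np.cos(th)]);ex=np.array([ey[1],-ey[0]])
C=-c['R'].T@c['t'];print('cam',C)
B=lambda P:np.dstack([(P[...,:2]-O)@ex,(P[...,:2]-O)@ey,P[...,2]])*1000
b=B(X);cb=B(C[None,None])[0,0]
m0=(d>0)&(abs(b[...,0])<40)&(b[...,2]>25)&(b[...,2]<100)&(abs(b[...,1]-50)<5)
print('face y',np.median(b[m0][:,1]), 'slope',np.degrees(np.polyfit(b[m0][:,0],b[m0][:,1],1)[0]), 'xrange',np.percentile(b[(d>0)&(b[...,2]>30)&(b[...,2]<95)&(abs(b[...,1]-50)<5)&(abs(b[...,0])<60)][:,0],[0.5,99.5]))
k=(50-cb[1])/(b[...,1]-cb[1]);h=cb+k[...,None]*(b-cb)
m=(d>0)&(b[...,1]<44)&(abs(h[...,0])<25)&(abs(h[...,2]-60)<25)
q=h[m][:,[0,2]].astype(np.float32);print(len(q),q.min(0),q.max(0),cv2.minEnclosingCircle(q))
E
```

```text
cam [0.0672 0.4938 0.8503]
face y 48.66614157171134 slope -0.43865414385234314 xrange [-44.5996  44.7312]
34 [-12.3131  51.2949] [ 9.0282 72.2932] ((-1.662057876586914, 62.67863464355469), 12.408982276916504)
```

{"name": "step_arm", "arguments": {"increments": [[[0,0,-0.25],[0,0,0.3]],[[0,0,-0.25],[0,0,0]],[[0,0,0],[0,0,0]],[[0.09,-0.5,0],[0,0,0]],[[0.09,-0.5,0],[0,0,0]],[[0.09,-0.5,0],[0,0,0]],[[0.09,-0.5,0],[0,0,0]],[[0.09,-0.5,0],[0,0,0]],[[0.09,-0.5,0],[0,0,0]],[[0,0,0],[0,0,0]]]}}

```text
clock: 7.25
tool_pos: [0.4642, 0.1426, 0.0765]
eef_rot: [0.996, 0.092, -0.0, 0.0]
contact_force: [-0.5, -0.5, -2.7]
opening: 0.336
finger_force: 60.0
```

```bash
python3 chk.py 3
python3 - <<'E'
import cv2
a=cv2.imread('pics/scene3.png')[180:260,250:350];cv2.imwrite('pics/s3c.png',cv2.resize(a,None,fx=6,fy=6,interpolation=2))
E
```

```text
[0.4642 0.1426 0.0765] [ 0.9957  0.0922 -0.0001  0.0004] [-0.5447 -0.4985 -2.7005] [ 0.0813  0.0186 -0.0108]
scene rod block-x slope deg -1.8313749818581693 x at 60,200 [ 0.0662 -4.4102] tip y 61.557826983772 ztop [[70.0, 67.7, 52], [100.0, 67.4, 44], [130.0, 67.0, 42], [160.0, 67.6, 51], [190.0, 67.4, 33], [220.0, 74.8, 6]]
cover 414 [-39.8182  44.8413  20.1439] [39.9704 55.38   99.9153]
top rod block-x slope deg 0.13378730839868697 x at 60,200 [-0.0156  0.3113] tip y 61.67962490088705 ztop [[70.0, 69.3, 63], [100.0, 68.5, 64], [130.0, 69.3, 55], [190.0, 68.0, 24]]
cover 46 [-39.6662  45.4299  21.9768] [39.0399 55.996  99.5963]
```

View pics/s3c.png

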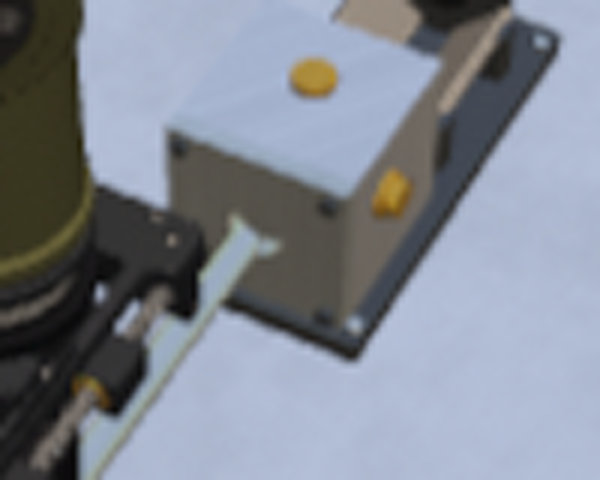

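The crop shows the rod end (243,232) in front of the access hole, centred sideways. I go in slowly.

{"name": "step_arm", "arguments": {"increments": [[[0.03,-0.15,0],[0,0,0]],[[0.03,-0.15,0],[0,0,0]],[[0.03,-0.15,0],[0,0,0]],[[0.03,-0.15,0],[0,0,0]],[[0.02,-0.15,0],[0,0,0]],[[0.03,-0.15,0],[0,0,0]],[[0.03,-0.15,0],[0,0,0]],[[0.02,-0.15,0],[0,0,0]],[[0,0,0],[0,0,0]],[[0,0,0],[0,0,0]]]}}

```text
clock: 8.35
tool_pos: [0.4663, 0.1319, 0.0764]
eef_rot: [0.996, 0.093, 0.0, -0.0]
contact_force: [-0.5, 0.3, -3.3]
opening: 0.333
finger_force: 60.0
```

{"name": "step_arm", "arguments": {"increments": [[[0.03,-0.15,0],[0,0,0]],[[0.03,-0.15,0],[0,0,0]],[[0.03,-0.15,0],[0,0,0]],[[0.03,-0.15,0],[0,0,0]],[[0.02,-0.15,0],[0,0,0]],[[0.03,-0.15,0],[0,0,0]],[[0.03,-0.15,0],[0,0,0]],[[0.02,-0.15,0],[0,0,0]],[[0,0,0],[0,0,0]],[[0,0,0],[0,0,0]]]}}

```text
clock: 9.35
tool_pos: [0.4682, 0.1228, 0.0767]
eef_rot: [0.996, 0.094, 0.0, -0.002]
contact_force: [-2.0, 5.8, -0.5]
opening: 0.336
finger_force: 60.0
```

{"name": "step_arm", "arguments": {"increments": [[[0.04,-0.2,0],[0,0,0]],[[0.03,-0.2,0],[0,0,0]],[[0.04,-0.2,0],[0,0,0]],[[0.04,-0.2,0],[0,0,0]],[[0.03,-0.2,0],[0,0,0]],[[0.04,-0.2,0],[0,0,0]],[[0.04,-0.2,0],[0,0,0]],[[0.03,-0.2,0],[0,0,0]],[[0.04,-0.2,0],[0,0,0]],[[0.04,-0.2,0],[0,0,0]]]}}

```text
clock: 10.35
tool_pos: [0.4717, 0.1055, 0.0769]
eef_rot: [0.995, 0.096, 0.001, -0.004]
contact_force: [-4.6, 12.6, 2.2]
opening: 0.334
finger_force: 60.0
```

{"name": "step_arm", "arguments": {"increments": [[[0.02,-0.2,0],[0,0,-0.3]],[[0.02,-0.2,0],[0,0,-0.3]],[[0.02,-0.2,0],[0,0,0]],[[0.03,-0.2,0],[0,0,0]],[[0.03,-0.2,0],[0,0,0]],[[0.04,-0.2,0],[0,0,0]],[[0.03,-0.2,0],[0,0,0]],[[0.03,-0.2,0],[0,0,0]],[[0.04,-0.2,0],[0,0,0]],[[0.04,-0.2,0],[0,0,0]]]}}

```text
clock: 11.35
tool_pos: [0.4759, 0.0854, 0.0769]
eef_rot: [0.996, 0.091, 0.002, -0.003]
contact_force: [-1.9, 12.2, 0.2]
opening: 0.333
finger_force: 60.0
```

{"name": "step_arm", "arguments": {"increments": [[[0.03,-0.2,0],[0,0,0]],[[0.03,-0.2,0],[0,0,0]],[[0.03,-0.2,0],[0,0,0]],[[0.03,-0.2,0],[0,0,0]],[[0.03,-0.2,0],[0,0,0]],[[0.04,-0.2,0],[0,0,0]],[[0.03,-0.2,0],[0,0,0]],[[0.03,-0.2,0],[0,0,0]],[[0.03,-0.2,0],[0,0,0]],[[0.03,-0.2,0],[0,0,0]]]}}

```text
clock: 12.35
tool_pos: [0.4785, 0.0597, 0.0764]
eef_rot: [0.996, 0.088, 0.0, 0.0]
contact_force: [1.1, 1.4, -3.5]
opening: 0.333
finger_force: 60.0
```

{"name": "step_arm", "arguments": {"increments": [[[0.04,-0.2,0],[0,0,0.3]],[[0.04,-0.2,0],[0,0,0]],[[0.04,-0.2,0],[0,0,0]],[[0.04,-0.2,0],[0,0,0]],[[0.04,-0.2,0],[0,0,0]],[[0.04,-0.2,0],[0,0,0]],[[0.04,-0.2,0],[0,0,0]],[[0.04,-0.2,0],[0,0,0]],[[0.04,-0.2,0],[0,0,0]],[[0.04,-0.2,0],[0,0,0]]]}}

```text
clock: 13.35
tool_pos: [0.4822, 0.0397, 0.0764]
eef_rot: [0.996, 0.09, -0.0, 0.0]
contact_force: [-0.2, 1.5, -3.9]
opening: 0.34
finger_force: 60.0
```

{"name": "step_arm", "arguments": {"increments": [[[0.01,-0.05,0],[0,0,0]],[[0.01,-0.05,0],[0,0,0]],[[0.01,-0.05,0],[0,0,0]],[[0.01,-0.05,0],[0,0,0]],[[0.01,-0.05,0],[0,0,0]],[[0.01,-0.05,0],[0,0,0]],[[0.01,-0.05,0],[0,0,0]],[[0.01,-0.05,0],[0,0,0]],[[0.01,-0.05,0],[0,0,0]],[[0.01,-0.05,0],[0,0,0]]]}}

```text
clock: 14.35
tool_pos: [0.4833, 0.0348, 0.0765]
eef_rot: [0.996, 0.09, 0.0, 0.0]
contact_force: [-0.1, 2.0, -5.1]
opening: 0.333
finger_force: 60.0
```

{"name": "step_arm", "arguments": {"increments": [[[0.01,-0.05,0],[0,0,0]],[[0.01,-0.05,0],[0,0,0]],[[0.01,-0.05,0],[0,0,0]],[[0.01,-0.05,0],[0,0,0]],[[0.01,-0.05,0],[0,0,0]],[[0.01,-0.05,0],[0,0,0]],[[0.01,-0.05,0],[0,0,0]],[[0.01,-0.05,0],[0,0,0]],[[0.01,-0.05,0],[0,0,0]],[[0.01,-0.05,0],[0,0,0]]]}}

```text
clock: 15.35
tool_pos: [0.4842, 0.0298, 0.0764]
eef_rot: [0.996, 0.09, -0.0, 0.0]
contact_force: [0.4, 0.9, -4.2]
opening: 0.335
finger_force: 60.0
```

{"name": "step_arm", "arguments": {"increments": [[[0.01,-0.05,0],[0,0,0]],[[0.01,-0.05,0],[0,0,0]],[[0.01,-0.05,0],[0,0,0]],[[0.01,-0.05,0],[0,0,0]],[[0.01,-0.05,0],[0,0,0]],[[0.01,-0.05,0],[0,0,0]],[[0.01,-0.05,0],[0,0,0]],[[0.01,-0.05,0],[0,0,0]],[[0.01,-0.05,0],[0,0,0]],[[0.01,-0.05,0],[0,0,0]]]}}

```text
clock: 16.35
tool_pos: [0.4853, 0.0249, 0.0765]
eef_rot: [0.996, 0.09, 0.0, 0.0]
contact_force: [0.5, 1.6, -4.0]
opening: 0.33
finger_force: 60.0
```

{"name": "step_arm", "arguments": {"increments": [[[0.01,-0.05,0],[0,0,0]],[[0.01,-0.05,0],[0,0,0]],[[0.01,-0.05,0],[0,0,0]],[[0.01,-0.05,0],[0,0,0]],[[0.01,-0.05,0],[0,0,0]],[[0.01,-0.05,0],[0,0,0]],[[0.01,-0.05,0],[0,0,0]],[[0.01,-0.05,0],[0,0,0]],[[0.01,-0.05,0],[0,0,0]],[[0.01,-0.05,0],[0,0,0]]]}}

```text
clock: 17.35
tool_pos: [0.4863, 0.0199, 0.0765]
eef_rot: [0.996, 0.09, -0.0, 0.0]
contact_force: [-1.0, 1.6, -4.9]
opening: 0.335
finger_force: 60.0
```

{"name": "step_arm", "arguments": {"increments": [[[0.01,-0.05,0],[0,0,0]],[[0.01,-0.05,0],[0,0,0]],[[0.01,-0.05,0],[0,0,0]],[[0.01,-0.05,0],[0,0,0]],[[0.01,-0.05,0],[0,0,0]],[[0.01,-0.05,0],[0,0,0]],[[0.01,-0.05,0],[0,0,0]],[[0.01,-0.05,0],[0,0,0]],[[0.01,-0.05,0],[0,0,0]],[[0.01,-0.05,0],[0,0,0]]]}}

```text
clock: 18.35
tool_pos: [0.4867, 0.0178, 0.0766]
eef_rot: [0.996, 0.092, -0.0, -0.002]
contact_force: [-3.4, 10.5, -0.1]
opening: 0.335
finger_force: 60.0
```

{"name": "step_arm", "arguments": {"increments": [[[0.01,-0.05,0],[0,0,0]],[[0.01,-0.05,0],[0,0,0]],[[0.01,-0.05,0],[0,0,0]],[[0.01,-0.05,0],[0,0,0]],[[0.01,-0.05,0],[0,0,0]],[[0.01,-0.05,0],[0,0,0]],[[0,0,0],[0,0,0]],[[0,0,0],[0,0,0]],[[0,0,0],[0,0,0]],[[0,0,0],[0,0,0]]]}}

```text
clock: 19.35
tool_pos: [0.4867, 0.0178, 0.0769]
eef_rot: [0.996, 0.093, -0.0, -0.003]
contact_force: [-6.1, 16.8, 3.2]
opening: 0.336
finger_force: 60.1
```

{"name": "step_arm", "arguments": {"increments": [[[0,-0.05,0],[0,0,0]],[[0,-0.05,0],[0,0,0]],[[0,-0.05,0],[0,0,0]],[[0,-0.05,0],[0,0,0]],[[0,-0.05,0],[0,0,0]],[[0,-0.05,0],[0,0,0]],[[0,0,0],[0,0,0]],[[0,0,0],[0,0,0]],[[0,0,0],[0,0,0]],[[0,0,0],[0,0,0]]]}}

```text
clock: 20.35
tool_pos: [0.4865, 0.0177, 0.0771]
eef_rot: [0.996, 0.094, 0.0, -0.005]
contact_force: [-6.6, 22.8, 5.8]
opening: 0.335
finger_force: 60.2
```

{"name": "step_arm", "arguments": {"increments": [[[0,0.2,0],[0,0,0]],[[-0.02,0.2,0],[0,0,0]],[[-0.03,0.2,0],[0,0,0]],[[-0.04,0.2,0],[0,0,0]],[[-0.04,0.2,0],[0,0,0]],[[-0.05,0.3,0],[0,0,0]],[[-0.06,0.3,0],[0,0,0]],[[-0.06,0.3,0],[0,0,0]],[[-0.06,0.3,0],[0,0,0]],[[-0.06,0.3,0],[0,0,0]]]}}

```text
clock: 21.35
tool_pos: [0.4837, 0.0341, 0.0765]
eef_rot: [0.996, 0.09, 0.0, 0.0]
contact_force: [-0.5, 0.6, -3.6]
opening: 0.334
finger_force: 60.0
```

{"name": "step_arm", "arguments": {"increments": [[[-0.14,0.8,0],[0,0,0]],[[-0.15,0.8,0],[0,0,0]],[[-0.14,0.8,0],[0,0,0]],[[-0.15,0.8,0],[0,0,0]],[[-0.15,0.8,0],[0,0,0]],[[-0.14,0.8,0],[0,0,0]],[[-0.15,0.8,0],[0,0,0]],[[-0.15,0.8,0],[0,0,0]],[[-0.15,0.8,0],[0,0,0]],[[-0.15,0.8,0],[0,0,0]]]}}

```text
clock: 22.35
tool_pos: [0.4688, 0.1146, 0.0764]
eef_rot: [0.996, 0.09, -0.0, 0.0]
contact_force: [-0.9, 0.1, -3.8]
opening: 0.337
finger_force: 60.0
```

{"name": "step_arm", "arguments": {"increments": [[[-0.18,1,0],[0,0,0]],[[-0.18,1,0],[0,0,0]],[[-0.18,1,0],[0,0,0]],[[-0.18,1,0],[0,0,0]],[[-0.18,1,0],[0,0,0]],[[-0.18,1,0],[0,0,0]],[[-0.18,1,0],[0,0,0]],[[-0.18,1,0],[0,0,0]],[[-0.18,1,0],[0,0,0]],[[0,0,0],[0,0,0]]]}}

```text
clock: 23.35
tool_pos: [0.4525, 0.2063, 0.0765]
eef_rot: [0.996, 0.092, 0.0, -0.001]
contact_force: [-0.6, 0.4, -3.5]
opening: 0.333
finger_force: 60.0
```

{"name": "step_arm", "arguments": {"increments": [[[0,0,-0.1],[0,0,0]],[[0,0,-0.1],[0,0,0]],[[0,0,-0.1],[0,0,0]],[[0,0,-0.1],[0,0,0]],[[0,0,-0.1],[0,0,0]],[[0,0,-0.05],[0,0,0]],[[0,0,0],[0,0,0]],[[0,0,0],[0,0,0]],[[0,0,0],[0,0,0]],[[0,0,0],[0,0,0]]]}}

```text
clock: 24.35
tool_pos: [0.4528, 0.2036, 0.0713]
eef_rot: [0.996, 0.09, 0.0, 0.0]
contact_force: [-1.4, -2.4, 5.8]
opening: 0.336
finger_force: 60.0
```

```bash
python3 - <<'E'
from h import *
s=r.get_state();print(s['tool_pos'],s['eef_rot'],s['contact_force'],s['moment'])
p,d,c=snap('scene','s5')
cv2.imwrite('pics/s5c.png',cv2.resize(p[130:330,170:370,::-1],None,fx=3,fy=3,interpolation=2))
E
```

```text
[0.4528 0.2036 0.0713] [0.9959 0.0902 0.0001 0.0002] [-1.3984 -2.4361  5.8387] [-0.1857  0.2963 -0.0047]
```

View pics/s5c.png

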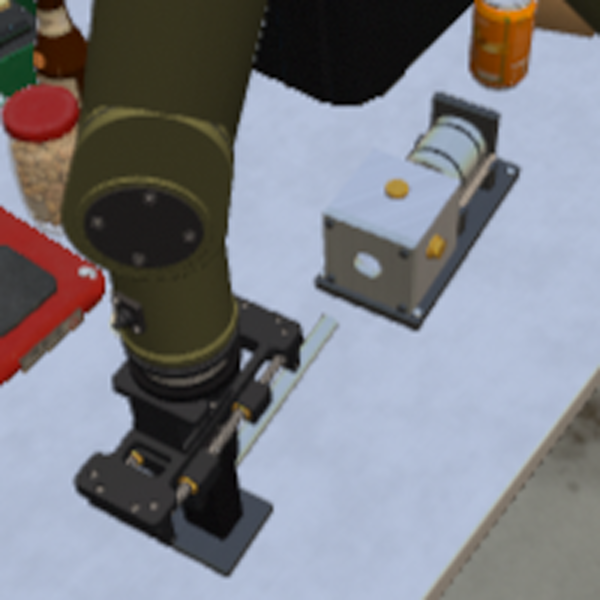

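The crop shows the piston in the cradle against the stop (450,140), the hole clear (368,263), the rod fully out (330,320), and the foot on the table. The upward force confirms the foot is down, so I release.

{"name": "step_arm", "arguments": {"increments": [[[0,0,0.03],[0,0,0]],[[0,0,0],[0,0,0]],[[0,0,0],[0,0,0]],[[0,0,0],[0,0,0]],[[0,0,0],[0,0,0]],[[0,0,0],[0,0,0]],[[0,0,0],[0,0,0]],[[0,0,0],[0,0,0]],[[0,0,0],[0,0,0]],[[0,0,0],[0,0,0]]], "fingers": 1}}

```text
clock: 25.4
tool_pos: [0.4528, 0.2039, 0.0713]
eef_rot: [0.996, 0.09, 0.0, 0.0]
contact_force: [0.6, -0.1, 0.7]
opening: 1.001
finger_force: 0.0
```

{"name": "step_arm", "arguments": {"increments": [[[0,0,0.5],[0,0,0]],[[0,0,1],[0,0,0]],[[0,0,1.5],[0,0,0]],[[0,0,1.5],[0,0,0]],[[0,0,2],[0,0,0]],[[0,0,2],[0,0,0]],[[0,0,3],[0,0,0]],[[0,0,3],[0,0,0]],[[0,0,0],[0,0,0]],[[0,0,0],[0,0,0]]]}}

```text
clock: 26.4
tool_pos: [0.4529, 0.2039, 0.2172]
eef_rot: [0.996, 0.09, 0.001, -0.0]
contact_force: [0.2, -0.5, -0.6]
opening: 1.0
finger_force: 0.0
```

```bash
python3 - <<'E'
from h import *
s=r.get_state();print(s['tool_pos'],s['contact_force'],s['opening'],s['clock'])
p,d,c=snap('scene','s6')
cv2.imwrite('pics/s6c.png',cv2.resize(p[130:330,170:370,::-1],None,fx=3,fy=3,interpolation=2))
E
```

```text
[0.4529 0.2039 0.2172] [ 0.156  -0.4646 -0.6224] 1.0002003079945199 26.4
```

View pics/s6c.png

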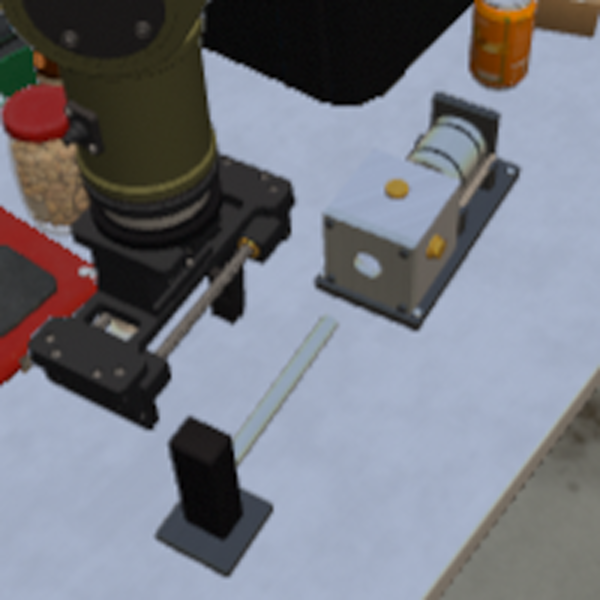

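The tool stands upright on its foot (215,530), the gripper is clear above it, and the piston lies against the stop (450,145).

```bash
python3 -c "
from plant import r
print(r.finish_job())"
```

```text
the job is handed in; nothing more can be done
None
```

The job is handed in at about 26 s of the 67 s allowed: the piston is out in the cradle and was pressed against the stop at about 24 N, the rod is fully out of the block, the tool stands on its foot on the worktop, and the arm kept clear of the ferrule, clamp and can.

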